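Refit the speed knob of the plate shaker

ROBOT

A 6-joint arm with a two-finger parallel gripper is mounted at the origin on a cart in front of the work surface, level with it; the furniture and walls round the work are solid. World frame = base frame: x ahead of the robot, y to its left, z up, the work surface at z = 0. Lengths are in m, angles in rad, forces in N, time in s.
With the tool pointing down it reaches from about 0.4 to 0.825 m from the base axis. Payload 7 kg.
Tool frame: the origin (TCP) lies midway between the tips of the shut fingers; the grasp point (between the pads) lies 19 mm behind it (bot.grip_point_offset is the z of the grasp point in the tool frame, in m); z points along the fingers, y is the direction in which the jaws open and shut (so a half turn about z gives the same grasp; the last joint's range is limited). The gripper opens to 85 mm and grips with 20 to 120 N. Pads are 22 mm wide; open, the fingers measure 114 mm over their backs; the gripper's body (76 mm by 85 mm) begins 54 mm behind the grasp point. The pads swing forward as they close: fully open they stand 13 mm farther back than shut.
Start: joints at [1.591, 0.359, 0.012, 0, -1.224, -0.288], TCP at [0.179, 0.651, 0.231] pointing down, gripper open.
Joint ranges: [-3.07, 3.07], [-1.43, 2.12], [-1.02, 1.25], [-3.03, 1.67], [-3.05, -0], [-3.03, 3.03]. Speed limits (rad/s): [2.39, 2.39, 3.01, 3.14, 3.14, 3.14].

INTERFACE

Orientations are given as [roll, pitch, yaw] about the fixed x, y, z axes, in that order (R = Rz(yaw) Ry(pitch) Rx(roll)).
In Python, from cell import bot, planner, eyes, order, status gives the robot as it stands. The module is installed in compiled form; this text tells all that it offers. Calls block until the motion is done:
- bot.move_pose(position, orientation): joint-space move of the TCP to a pose.
- bot.movel(position, rotation=None, max_speed=0.15, until_force=None): straight line of the TCP; rotation=None keeps the orientation; max_speed is the mean speed in m/s. With until_force (N) it stops when the force on the tool has changed by that much, and returns True; else False.
- bot.set_joints(angles): joint-space move.
- bot.open_gripper() and bot.close_gripper(grip_force=None): open the fingers fully, or close them until they stop; grip_force is the grip in N (None keeps the last).
- bot.pause(seconds).
- planner.solve_ik(position, orientation): joint angles nearest the present ones, or None.
- eyes.snapshot(name): name is "scene" or "side" or "wrist"; returns (picture, depth): 480x640x3 uint8, red, green, blue; 480x640 float32, m along the optical axis (not along the pixel's ray), 0 where there is no reading.
- eyes.get_calibration(name): a dict with "vfov" (degrees; the focal length in pixels is half the picture's height over the tangent of half this angle, whatever the lens; pixels are square), "cx", "cy" (the principal point, pixels), "rvec" (rotation vector, rad) and "tvec" (3), from world to camera coordinates, as OpenCV has them. Camera axes: x right, y down, z forward; pixel columns grow to the right and rows downward; lengths in m; the calibration is good to about 2 mm. A picture is of the moment at which its call begins: read the wrist's pose just before it. get_calibration takes no time and is no camera call; for the wrist camera it gives the pose at the moment of the call.
A pose or a line that the arm cannot do raises bot.Unreachable and nothing moves.
- order.sign_off(): hands the job in, once; it reports no verdict.
Trained networks look in the newest picture that a camera, given by its name, has taken for a name from the list of things; names that differ only in an ending like _2 or _b are one class to them, and where a whole thing is asked for, a point or a joint stands for the part that bears it (a point fixed in the world has none). Each returns a list of dicts, best first, with "conf" (0 to 1); they miss things now and then, are a little off and sometimes report something else, mostly with a low value. They report only what shows in the picture. A call takes as long as a camera call. They do not tell look-alikes from the thing itself.
- eyes.regions_of(camera, label): "mask" (480x640 bool, what is visible of it) and "xy" ([column, row] in pixels, amid what is visible of it).
Readings, each from a call of its own:
- status.current_time(): time.
- status.current_joint_positions(): joint angles.
- status.current_qvel(): joint speeds.
- status.current_effort(): joint torques, N m.
- status.current_tcp_pos(): TCP position.
- status.current_ee_rot(): TCP orientation.
- status.current_contact_force(): force on the tool from outside, world axes, zero at the start.
- status.current_torque(): the same for the moment, N m.
- status.current_grip_width(): finger opening in m.
Only numpy, scipy, OpenCV 4.12 (cv2) and the standard library are available. Lean on these libraries where they do the work, as an engineer would, in place of code of your own. Each camera call takes 0.05 s, during which the arm holds its last target. There are 200 camera calls.

TASK

The speed knob has come off the plate shaker. Put it back: fit it over the D-shaped shaft with the flats matching, press it down without forcing until it snaps fully home, then turn it back anticlockwise until its pointer is at the off mark, and let go. Leave the dish on the shaker and the other things on the table where they are.

Things in the scene. Friction and masses are not known exactly. Their poses are not given: they have to be found in the camera images.
- knob: The loose speed knob, black plastic, 45 g or so, standing on the table, bore down: a round skirt 45 mm across and 20 mm high, on it a bar grip. Origin: centre of the underside, on the bore's axis; z up; +x is where the pointer points (a small nose at the skirt's foot and a white line on that half of the bar).
- knob_grip (a point): Middle of the knob's bar grip, on the axis 30 mm above the underside. The bar is 14 mm wide (knob's y), 38 mm long (knob's x) and spans 20 to 40 mm above the underside. Pinch it across the 14 mm from above, fingertips just above the skirt.
- knob_bore (a point): Mouth of the bore, in the centre of the knob's underside (same point as its origin). The bore is 17.4 mm in diameter and 17 mm deep: round for the first 4 mm, D-shaped above that, with its flat on the pointer's side (+x), 3.2 mm from the axis.
- knob_pointer (a point): Tip of the knob's pointer nose, 27.5 mm from the knob's axis along its +x, 4 mm above its underside.
- shaker: The plate shaker: a white low box 210 mm deep (its x), 150 mm wide (its y), fixed to the table; origin at the centre of its underside, front at -x. At the back the platform with a black mat, 60 mm above the table; in front a flat deck 50 mm up with the bare shaft, ringed by nine printed ticks: the longest, to the left (+y of the shaker), is off, the rest follow clockwise from above.
- shaft_foot (a point): Foot of the upright bare steel shaft, on its axis, on top of its nut (25 mm wide), 53 mm above the table; axes as the shaker's, not turning with the shaft. With the knob fully home its underside rests on the nut and its origin is here. About 9 mm above this point the knob going on meets a spring ball in the shaft; about 5 to 15 N takes it past with a snap. Over 40 N between knob and shaker is forcing.
- shaft_top (a point): Centre of the shaft's top end, 15.5 mm above its foot. The shaft is 16 mm in diameter, its rim bevelled 1 mm, with one flat 2.5 mm from the axis over its whole length: 0.7 mm play in the bore all round. The knob's round mouth goes over it at any angle, but then stops with the knob's origin about 11.5 mm above the foot unless the flats match within about 0.2 rad; then it drops further.
- off_mark (a point): Middle of the long off tick, on the deck, 34 mm from the shaft's axis to the shaker's +y: at off the knob's +x is the shaker's +y. The shaft turns with slight friction (0.08 Nm) from 0.35 rad before off to 3.5 rad clockwise of it (from above). Its angle is not measured: its flat, which faces where the knob's pointer will, was left 0.4 to 2.2 rad clockwise of off.
- petri: Bystander: clear round dish with lid, 90 mm across, 15 mm high, standing loose on the shaker's platform; origin at the centre of its underside.
- iodine: Bystander: small brown dropper bottle with a black cap, 27 mm across, 61 mm high; origin at the centre of its underside.
- marker: Bystander: marker pen lying on the table, 136 mm long along its y, 15 mm high; origin under its middle.
- slips: Bystander: small box of cover slips, 30 x 30 x 13 mm; origin at the centre of its underside. To its right stands a fixed microscope, 375 mm high, which the arm must pass over or round.
There are look-alikes about, which are no part of the job. Of the things that look like the knob, take the one that is farthest to the robot's left at the start.

How it is judged:
On the way:
1. the knob has snapped fully home on the shaft (z of knob in the frame of shaft_foot below 0.0018 m and horizontal distance between knob and shaft_foot below 0.0025 m and angle between knob's own z axis and vertical below 0.06 rad), for 0.2 s.
At the end, for the whole second after the job is handed in: The knob is fully home on the shaft (its underside within 1.8 mm of the nut, its axis within 2.5 mm of the shaft's, tilt under 0.06 rad), its pointer is within 0.175 rad of the off mark, and it is released and at rest (all of step 1 and angle between the x axis of knob and the y axis of shaker, either way round below 0.175 rad and y of knob_pointer in the frame of shaft_foot above 0.02 m and linear speed of knob below 0.02 m/s); the robot touches nothing.
It fails at once if the knob is forced (more than 40 N between knob and shaker) (contact force between knob and shaker above 40 N).
It fails at once if the dish on the shaker is moved more than 20 mm (distance of petri from where it was at the start of the episode above 0.02 m).
It fails at once if the dropper bottle is moved more than 30 mm (distance of iodine from where it was at the start of the episode above 0.03 m).
It fails at once if the marker is moved more than 30 mm (distance of marker from where it was at the start of the episode above 0.03 m).
It fails at once if the box of cover slips is moved more than 30 mm (distance of slips from where it was at the start of the episode above 0.03 m).
It also fails if it takes over 69 s, if anything falls off the work surface, if the arm or the gripper's body presses on something with over 40 N, if the wrist force passes 120 N, or if a joint passes its speed limit or range.

## Working session

There is one attempt and no reset: what is moved stays moved. The work goes in short steps, each a Python script; the robot and the scene stay as the last script left them, time stands still between calls to the robot, and variables do not carry over. Pictures are saved under pics/ and viewed, about 8 in all and at most 12, crops included, and the job is handed in when it is done.

```bash
mkdir -p pics
cat > h.py <<'E'
import numpy as np, cv2
from cell import bot, planner, eyes, order, status
def cal(n):
    c=eyes.get_calibration(n); f=240/np.tan(np.radians(c['vfov'])/2)
    R=cv2.Rodrigues(np.array(c['rvec'],float))[0]; return f,c['cx'],c['cy'],R,np.array(c['tvec'],float).ravel()
def ray(C,uv):
    f,cx,cy,R,t=C; d=np.array([(uv[0]-cx)/f,(uv[1]-cy)/f,1]); return -R.T@t, R.T@d
def atz(C,uv,z):
    o,d=ray(C,uv); return o+d*(z-o[2])/d[2]
def atd(C,uv,dep):
    o,d=ray(C,uv); return o+d*dep
def proj(C,p):
    f,cx,cy,R,t=C; q=R@np.array(p)+t; return f*q[0]/q[2]+cx, f*q[1]/q[2]+cy
def cloud(C,dep):
    f,cx,cy,R,t=C; v,u=np.mgrid[0:480,0:640]; P=np.stack([(u-cx)/f*dep,(v-cy)/f*dep,dep],-1); return (P-t)@R
def save(n,im): cv2.imwrite('pics/'+n+'.png',im[...,::-1])
E
python3 - <<'E'
from h import *
ims=[]
for n in ['scene','side','wrist']:
    C=cal(n); im,d=eyes.snapshot(n); save(n,im); np.savez('pics/'+n,im=im,d=d)
    W=cloud(C,d)
    print(n,'cam at',-C[3].T@C[4], 'f',C[0])
    for l in ['knob','shaker','shaft_top','iodine','marker','slips','petri']:
        for r in eyes.regions_of(n,l):
            m=r['mask']&(d>0)
            print(l,round(r['conf'],2),np.round(r['xy']),m.sum(),np.round(np.median(W[m],0),3) if m.any() else '', np.round(np.percentile(W[m][:,2],98),3) if m.any() else '')
E
```

```text
scene cam at [ 0.20074235 -0.15156339  0.72974993] f 592.732835099481
knob 0.92 [258. 314.] 854 [0.367 0.333 0.02 ] 0.041
shaker 0.88 [404. 259.] 9868 [0.598 0.291 0.049] 0.061
shaft_top 0.83 [403. 259.] 9747 [0.597 0.292 0.049] 0.061
iodine 0.68 [227. 264.] 530 [0.358 0.44  0.035] 0.061
marker 0.82 [260. 216.] 362 [0.458 0.529 0.01 ] 0.014
slips 0.82 [327. 402.] 227 [0.393 0.171 0.012] 0.014
petri 0.76 [441. 223.] 2199 [0.677 0.32  0.073] 0.076
side cam at [0.08756292 1.0061246  0.48095355] f 491.6010950473964
knob 0.84 [375. 237.] 390 [0.48  0.212 0.019] 0.042
knob 0.77 [456. 276.] 637 [0.278 0.269 0.021] 0.042
shaker 0.95 [285. 242.] 5465 [0.598 0.381 0.05 ] 0.062
shaft_top 0.78 [281. 241.] 5300 [0.596 0.381 0.05 ] 0.062
iodine 0.87 [371. 315.] 607 [0.354 0.458 0.033] 0.062
marker 0.6 [277. 333.] 673 [0.457 0.551 0.011] 0.015
slips 0.43 [395. 284.] 694 [0.362 0.353 0.02 ] 0.042
petri 0.85 [258. 214.] 858 [0.67  0.338 0.075] 0.077
wrist cam at [0.24491077 0.63247762 0.37339045] f 391.5043798801712
```

View pics/scene.png

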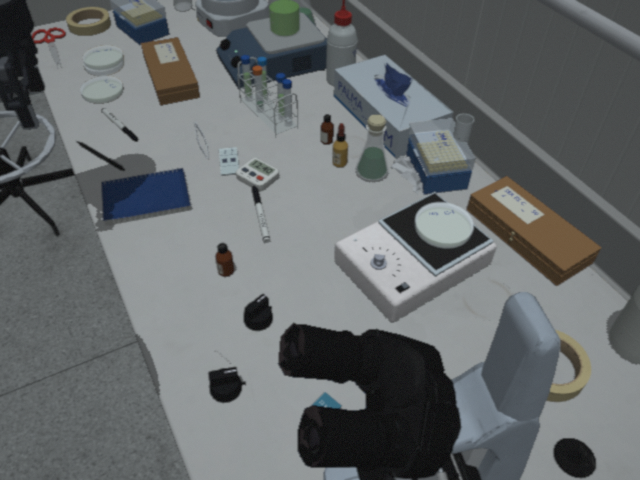

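View pics/wrist.png

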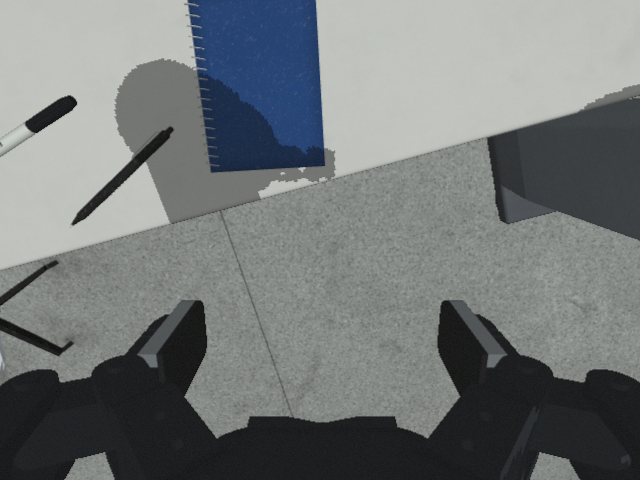

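The scene picture shows two look-alikes, at (258,314) and (225,383). The left-most is the first, at about (0.365, 0.34). The bare shaft is at about (378,260). Next I look from close by at the knob and then at the shaft.

```bash
cat >> h.py <<'E'
def look_pose(target,h,yaw,uv=(320,200)):
    """TCP pos with tool down, yaw, so that target shows near uv with the TCP at height h"""
    C=cal('wrist'); o,d=ray(C,uv)
    from scipy.spatial.transform import Rotation as Ro
    T=Ro.from_euler('xyz',status.current_ee_rot()).as_matrix(); p=np.array(status.current_tcp_pos())
    N=Ro.from_euler('xyz',[np.pi,0,yaw]).as_matrix()
    o2=N@T.T@(o-p); d2=N@T.T@d
    s=(target[2]-h-o2[2])/d2[2]
    q=o2+d2*s; return [target[0]-q[0],target[1]-q[1],h]
E
python3 - <<'E'
from h import *
print(status.current_ee_rot(), status.current_time())
C=cal('scene'); d=np.load('pics/scene.npz')['d']
sh=atz(C,(379,257),.0685); print('shaft',sh)
for yaw in (0,.8,1.57,2.36,3.14,-.8,-1.57,-2.36):
    for nm,t in (('k',[.365,.343,.03]),('s',sh)):
        p=look_pose(t,.2,yaw); q=planner.solve_ik(p,[np.pi,0,yaw]); print(nm,yaw,np.round(p,3),None if q is None else np.round(q,2))
E
```

```text
[-3.14156375e+00  1.74738594e-05 -2.67787225e-01] 1.2
shaft [0.55643819 0.3124904  0.0685    ]
k 0 [0.353 0.342 0.2  ] [ 1.17  0.08 -0.43  0.   -1.06  0.4 ]
s 0 [0.538 0.311 0.2  ] [ 0.84  0.29 -0.16  0.   -1.12  0.73]
k 0.8 [0.358 0.334 0.2  ] [ 1.15  0.07 -0.43  0.   -1.06  1.22]
s 0.8 [0.544 0.298 0.2  ] [ 0.82  0.29 -0.16  0.   -1.12  1.56]
k 1.57 [0.366 0.331 0.2  ] [ 1.13  0.08 -0.42  0.   -1.06  2.01]
s 1.57 [0.557 0.294 0.2  ] [ 0.79  0.31 -0.14  0.   -1.13  2.35]
k 2.36 [0.374 0.336 0.2  ] [ 1.12  0.1  -0.41  0.   -1.07  2.81]
s 2.36 [0.57 0.3  0.2 ] None
k 3.14 [0.377 0.344 0.2  ] [ 1.13  0.11 -0.39 -0.   -1.07 -2.7 ]
s 3.14 [0.575 0.314 0.2  ] [ 0.8   0.35 -0.08 -0.   -1.15 -2.37]
k -0.8 [0.356 0.351 0.2  ] [ 1.17  0.09 -0.41  0.   -1.07 -0.4 ]
s -0.8 [0.543 0.325 0.2  ] [ 0.85  0.31 -0.13  0.   -1.13 -0.08]
k -1.57 [0.364 0.355 0.2  ] [ 1.16  0.11 -0.4   0.   -1.07 -1.16]
s -1.57 [0.555 0.331 0.2  ] [ 0.84  0.33 -0.1   0.   -1.14 -0.84]
k -2.36 [0.372 0.352 0.2  ] [ 1.14  0.11 -0.39 -0.   -1.07 -1.93]
s -2.36 [0.569 0.326 0.2  ] [ 0.82  0.35 -0.08 -0.   -1.15 -1.61]
```

Run:
```python
import cv2
a=cv2.imread('pics/scene.png')[180:420,180:510]; cv2.imwrite('pics/crop1.png',cv2.resize(a,None,fx=2.4,fy=2.4,interpolation=cv2.INTER_CUBIC))
```

```text
(no output)
```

View pics/crop1.png

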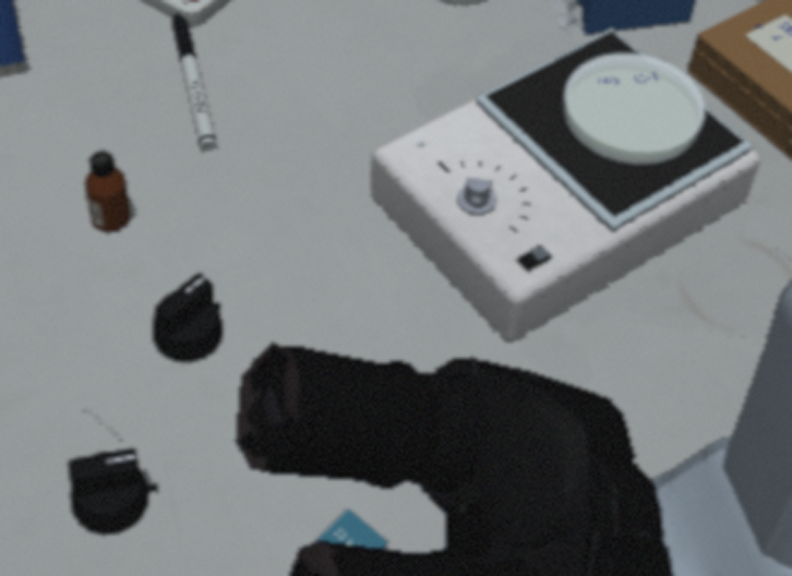

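Run:
```python
from h import *
for n in ('scene','side'):
    d=np.load(f'pics/{n}.npz')['d']; W=cloud(cal(n),d); m=(d>0)&(W[...,2]>.09)&(W[...,0]>.3)&(W[...,0]<.8)&(W[...,1]<.45)&(W[...,1]>-.4)
    P=W[m]; print(n,len(P)); 
    for z0 in (.09,.15,.2,.25,.3,.35):
        Q=P[(P[:,2]>z0)&(P[:,2]<z0+.06)]
        if len(Q)>20: print(z0,np.round(np.percentile(Q,[1,50,99],axis=0),3).tolist())
# look at knob
bot.move_pose(look_pose([.365,.343,.03],.2,0.),[np.pi,0,0.])
C=cal('wrist'); np.savez('pics/C1',*C); im,d=eyes.snapshot('wrist'); save('w1',im); np.savez('pics/w1',im=im,d=d)
W=cloud(C,d)
for r in eyes.regions_of('wrist','knob'):
    m=r['mask']; print(r['conf'],r['xy'],m.sum(),np.round(np.median(W[m&(d>0)],0),4))
    t=m&(W[...,2]>.034)&(W[...,2]<.046)
    (c,s,a)=cv2.minAreaRect(np.array(W[t][:,:2]*1000,np.float32)); print('bar top',c,s,a)
print(status.current_time(), status.current_contact_force())
```

```text
scene 31679
0.09 [[0.35, -0.042, 0.094], [0.448, -0.015, 0.14], [0.799, 0.065, 0.15]]
0.15 [[0.358, -0.041, 0.15], [0.465, -0.034, 0.173], [0.495, -0.001, 0.209]]
0.2 [[0.359, -0.039, 0.202], [0.447, -0.016, 0.242], [0.486, 0.045, 0.259]]
0.25 [[0.316, -0.037, 0.251], [0.371, -0.016, 0.295], [0.479, 0.076, 0.31]]
0.3 [[0.301, -0.03, 0.301], [0.363, 0.007, 0.321], [0.47, 0.091, 0.358]]
0.35 [[0.449, -0.028, 0.35], [0.459, -0.006, 0.367], [0.477, 0.022, 0.373]]
side 4916
0.09 [[0.408, -0.197, 0.09], [0.671, 0.022, 0.122], [0.799, 0.083, 0.149]]
0.15 [[0.453, -0.203, 0.151], [0.508, -0.0, 0.176], [0.793, 0.033, 0.209]]
0.2 [[0.445, -0.2, 0.201], [0.482, 0.029, 0.228], [0.782, 0.04, 0.259]]
0.25 [[0.45, -0.011, 0.25], [0.47, 0.025, 0.274], [0.497, 0.034, 0.309]]
0.3 [[0.471, 0.018, 0.301], [0.479, 0.025, 0.324], [0.492, 0.032, 0.359]]
0.35 [[0.473, 0.019, 0.35], [0.477, 0.025, 0.358], [0.483, 0.03, 0.368]]
0.93 [512.5, 36.9] 3569 [0.4831 0.2032 0.0198]
bar top (485.4470520019531, 197.41293334960938) (14.011783599853516, 38.353328704833984) 19.625967025756836
0.89 [324.0, 194.3] 2147 [0.3698 0.3434 0.0201]
bar top (366.3194274902344, 343.6868896484375) (37.92449951171875, 14.058300971984863) 18.481773376464844
0.6 [412.8, 289.6] 2119 [0.288  0.2637 0.0202]
bar top (281.23260498046875, 259.4389343261719) (14.087071418762207, 37.5902099609375) 74.61160278320312
0.59 [430.8, 175.1] 2474 [0.387  0.2543 0.0199]
bar top (384.0411071777344, 249.97113037109375) (38.4677619934082, 14.050354957580566) 79.71781158447266
0.17 [526.6, 172.5] 1522 [0.386  0.1696 0.0117]
bar top (0.0, 0.0) (0.0, 0.0) 0.0
2.6417 [-0.05700812 -0.21115137 -0.6773078 ]
```

View pics/w1.png

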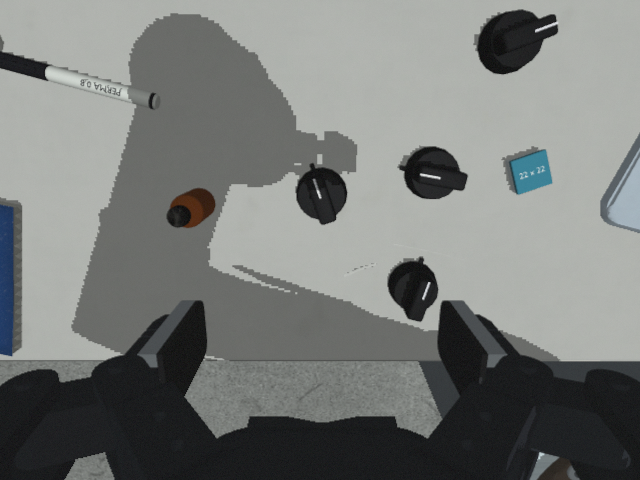

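The target knob is at (324,194), with its nose up-left at (312,168). That puts it at (0.366, 0.344) with yaw about +0.32. Now the shaft.

Run:
```python
from h import *
bot.move_pose(look_pose([.556,.312,.0685],.17,0.),[np.pi,0,0.])
C=cal('wrist'); im,d=eyes.snapshot('wrist'); save('w2',im); np.savez('pics/w2',im=im,d=d,f=C[0],cx=C[1],cy=C[2],R=C[3],t=C[4])
W=cloud(C,d)
a=(slice(100,300),slice(220,420))
w=W[a].reshape(-1,3)
m=(w[:,2]>.064)&(w[:,2]<.072)&(np.hypot(w[:,0]-.556,w[:,1]-.312)<.02); print('top',m.sum(),w[m].mean(0))
P=w[m]; c,r=cv2.minEnclosingCircle(P[:,:2].astype(np.float32)*1000); print(c,r)
print(status.current_time())
cr=im[110:300,230:420]; save('w2c',cv2.resize(cr,None,fx=3,fy=3,interpolation=cv2.INTER_CUBIC))
for r in eyes.regions_of('wrist','shaker'):
    m=r['mask']; print(r['conf'],r['xy'])
for lo,hi in ((.057,.064),(.046,.0525)):
    m=(W[...,2]>lo)&(W[...,2]<hi)&(W[...,0]>.4)&(W[...,1]>.15)&(W[...,1]<.5)
    print(lo,m.sum(),np.degrees(np.radians(0)),cv2.minAreaRect((W[m][:,:2]*1000).astype(np.float32)))
```

```text
top 357 [0.55575716 0.31694742 0.06771232]
(556.5928344726562, 318.5581970214844) 8.107419967651367
3.45
0.71 [302.5, 128.9]
0.057 15519 0.0 ((609.8262329101562, 329.09619140625), (121.51331329345703, 139.6495819091797), 0.002965714782476425)
0.046 26978 0.0 ((604.8898315429688, 324.0479736328125), (155.1085968017578, 148.13558959960938), 6.7118072509765625)
```

View pics/w2c.png

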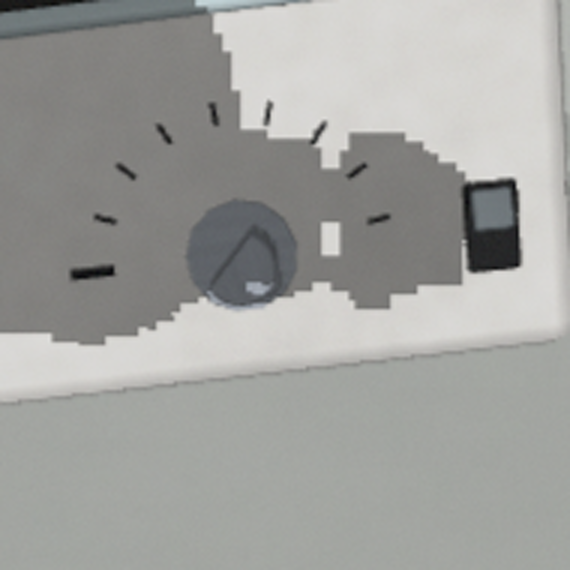

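The shaft flat's chord runs (212,283)–(258,228) in the crop, facing up-left. The off tick is at (92,271) and the nut centre at about (242,254). I'll fit these more precisely.

```bash
cat > fit.py <<'E'
from h import *
from scipy.optimize import minimize
z=np.load('pics/w2.npz'); C=(float(z['f']),float(z['cx']),float(z['cy']),z['R'],z['t']); W=cloud(C,z['d']); g=cv2.cvtColor(z['im'],cv2.COLOR_RGB2GRAY)
full=lambda u,v:(230+(u+.5)/3-.5,110+(v+.5)/3-.5)
off=atz(C,full(92,271),.05)
m=(abs(W[...,2]-.053)<.0025)&(np.hypot(W[...,0]-.556,W[...,1]-.3165)<.02)
n=W[m]; print('nut',len(n),cv2.minEnclosingCircle(n[:,:2].astype(np.float32)*1000))
A=np.array([atz(C,full(*p),.0685) for p in ((212,283),(258,228))]); e=A[1]-A[0]; nrm=np.array([e[1],-e[0]])/np.hypot(e[0],e[1])
if nrm[0]<0: nrm=-nrm
print('chord',A[:,:2],'len',np.hypot(*e[:2]),'normal deg',np.degrees(np.arctan2(nrm[1],nrm[0])),'axis',A[:,:2].mean(0)-.0025*nrm)
# depth fit of D-top
w=W[(W[...,2]>.0655)&(W[...,2]<.0715)&(np.hypot(W[...,0]-.556,W[...,1]-.3165)<.02)][:,:2]*1000
print('dist off-nut', off)
def cost(p):
    q=w-p[:2]; out=np.maximum(np.hypot(*q.T)-8,0)+np.maximum(q@[np.cos(p[2]),np.sin(p[2])]-2.5,0)
    return (out**2).sum()
best=min((minimize(cost,[556+dx,316.5+dy,a],method='Nelder-Mead') for a in (.3,.9,1.5) for dx in(0,) for dy in (-1,1)),key=lambda r:r.fun)
print('D',best.x,np.degrees(best.x[2]),best.fun,len(w))
nut=np.array(cv2.minEnclosingCircle(n[:,:2].astype(np.float32))[0]); v=off[:2]-nut; print('off dir',np.degrees(np.arctan2(v[1],v[0])),np.hypot(*v))
# shaker yaw from front edge / deck
m=(abs(W[...,2]-.05)<.002)&(W[...,0]>.4); p=W[m]; print('deck x range',np.percentile(p[:,0],[0,100]))
xs=[]
for c in range(150,500,10):
    k=np.where(m[:,c])[0]
    if len(k): xs.append(W[k.max(),c,:2])
xs=np.array(xs); print('front edge slope deg',np.degrees(np.arctan(np.polyfit(xs[:,1],xs[:,0],1)[0])),len(xs))
E
python3 fit.py
```

```text
nut 743 ((556.1340942382812, 316.7274169921875), 19.682273864746094)
chord [[0.55381872 0.32414741]
 [0.56535809 0.31444064]] len 0.015079070490630415 normal deg 49.92987313742534 axis [0.55797909 0.31738088]
dist off-nut [0.55299904 0.35211324 0.05      ]
D [556.72541368 318.56336851   0.91987862] 52.70516233979573 0.00793802291016741 348
off dir 95.04683613265348 0.03552203706669253
deck x range [0.52164858 0.67315045]
front edge slope deg 16.74972873083269 25
```

Run:
```python
from h import *
k=[.3663,.3437]; y=.3226
bot.move_pose([*k,.12],[np.pi,0,y])
bot.movel([*k,.0225],max_speed=.08,until_force=6)
print(status.current_tcp_pos()); 
bot.close_gripper(60); print('w',status.current_grip_width(),status.current_tcp_pos())
bot.movel([*k,.14],max_speed=.12); print('w',status.current_grip_width(),status.current_contact_force())
s=[.5573,.3178]
bot.move_pose([*s,.15],[np.pi,0,.89])
bot.movel([*s,.104],max_speed=.06)
print(status.current_tcp_pos(),status.current_ee_rot(),status.current_time())
C=cal('wrist'); im,d=eyes.snapshot('wrist'); save('w3',im)
im2,d2=eyes.snapshot('side'); np.savez('pics/s3',im=im2,d=d2)
u,v=map(int,proj(cal('side'),[.557,.318,.07])); print(u,v)
a=cv2.resize(im2[v-50:v+50,u-60:u+60],(480,400),interpolation=cv2.INTER_CUBIC)
b=cv2.resize(im[100:480,150:490],(318,400)); print(proj(C,[*s,.0685]))
save('c3',np.hstack([a,b]))
```

```text
[0.36648493 0.34405545 0.02295573]
w 0.0122759142864741 [0.36638642 0.34383236 0.02271687]
w 0.012379420144000045 [-0.40303485 -0.32203887 -0.33440777]
[0.55756446 0.31794265 0.1042805 ] [ 3.14138811e+00 -4.32511257e-04  8.90068183e-01] 9.1667
309 225
(np.float64(322.4022809117895), np.float64(274.67357998292164))
```

View pics/c3.png

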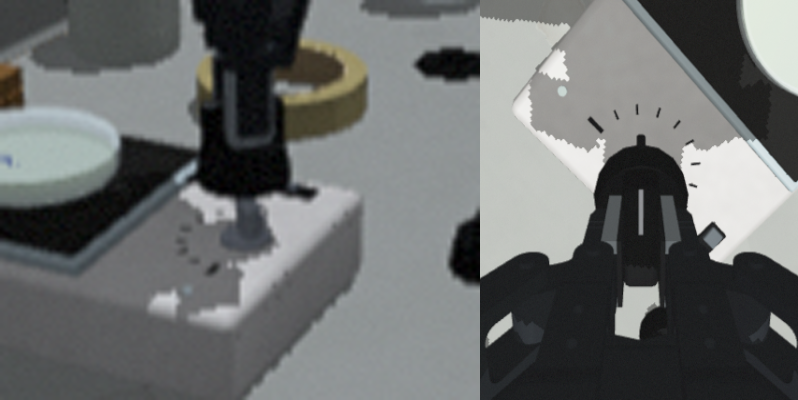

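The side view shows the knob held over the shaft with the pointer forward, in line to within a pixel. Next is a gentle descent.

Run:
```python
from h import *
s=[.5573,.3178]
hit=bot.movel([*s,.0750],max_speed=.02,until_force=4)
p=status.current_tcp_pos(); print(hit,'origin above foot mm',(p[2]-.0227-.053)*1000,p,status.current_contact_force(),status.current_torque(),status.current_time())
```

```text
True origin above foot mm 0.0459241024010279 [0.55728929 0.31783055 0.07574592] [-0.98058838  0.44137119  5.42778146] [0.03469571 0.35726473 0.02353219] 10.5833
```

Run:
```python
from h import *
im2,d2=eyes.snapshot('side'); u,v=309,225
a=cv2.resize(im2[v-40:v+35,u-50:u+50],(800,600),interpolation=cv2.INTER_CUBIC); save('c4',a)
print(status.current_grip_width(),status.current_contact_force())
```

```text
0.012622791923025347 [-0.11919385 -0.31099682  5.83691208]
```

View pics/c4.png

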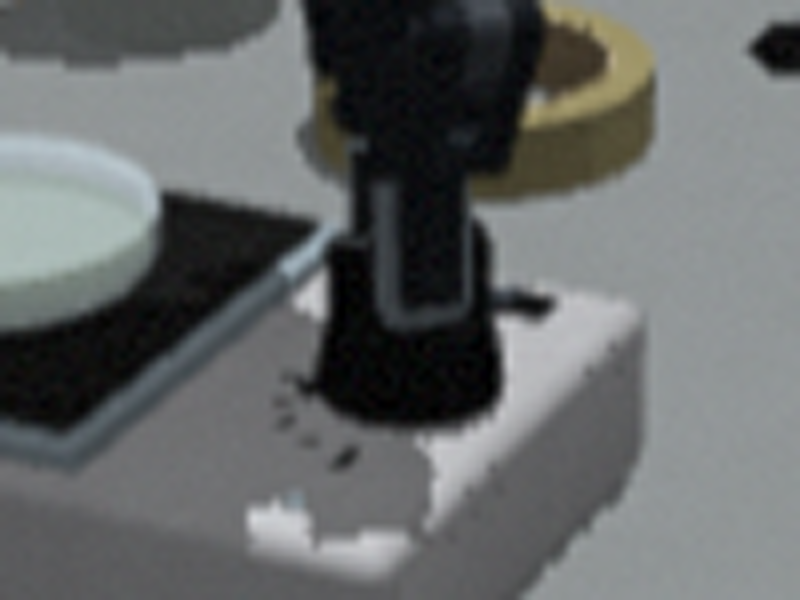

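The knob looks seated. I'll press once more gently to confirm, then turn it with the measured rotation, watching the torque.

Run:
```python
from h import *
s=[.5573,.3178]
hit=bot.movel([*s,.0722],max_speed=.01,until_force=9)
print(hit,status.current_tcp_pos(),status.current_contact_force())
bot.movel([*s,.0757],max_speed=.02)
print('F before turn',status.current_tcp_pos(),status.current_contact_force())
for y in (1.0,1.15,1.3,1.45,1.6,1.685):
    bot.movel([*s,.0757],[np.pi,0,y],max_speed=.05); print(y,np.round(status.current_ee_rot()[2],3),np.round(status.current_contact_force(),1),np.round(status.current_torque(),2))
print(np.round(status.current_joint_positions(),2),status.current_time())
```

```text
True [0.55732171 0.31784235 0.07572728] [-1.01748947  0.48412339  5.85525103]
F before turn [0.55738791 0.31795009 0.07576006] [-0.6698973  -0.67192475  1.64219264]
1.0 0.997 [ 0.7 -0.1  1.1] [ 0.02 -0.03  0.01]
1.15 1.145 [ 0.6  2.3 -0.1] [ 1.   -0.4  -0.02]
1.3 1.294 [ 1.3  5.3 -0.2] [ 1.79 -0.4  -0.09]
1.45 1.445 [ 1.2  5.1 -1. ] [ 1.94 -0.31 -0.02]
1.6 1.595 [ 0.5  5.3 -1.9] [ 2.   -0.18 -0.05]
1.685 1.68 [ 0.8  4.7 -0.9] [ 2.12 -0.12 -0.  ]
[ 0.82  0.44 -0.25 -0.   -0.88  2.43] 12.8
```

Run:
```python
from h import *
bot.open_gripper()
p=status.current_tcp_pos(); bot.movel([p[0],p[1],.17],max_speed=.1)
bot.move_pose(look_pose([.557,.318,.09],.2,0.),[np.pi,0,0.])
C=cal('wrist'); im,d=eyes.snapshot('wrist'); W=cloud(C,d)
m=(W[...,2]>.087)&(W[...,2]<.105)&(np.hypot(W[...,0]-.557,W[...,1]-.318)<.03)
print('bar',m.sum(),np.median(W[m][:,2]),cv2.minAreaRect((W[m][:,:2]*1000).astype(np.float32)))
r=np.hypot(W[...,0]-.557,W[...,1]-.318)
k=(r<.021)&(W[...,2]>.066)&(W[...,2]<.08); print('skirt z',np.median(W[k][:,2]))
k=(r>.045)&(r<.055)&(W[...,0]<.6)&(abs(W[...,2]-.05)<.006); print('deck z',np.median(W[k][:,2]))
u,v=map(int,proj(C,[.557,.318,.07])); x0,y0=max(u-110,0),max(v-90,0); print(x0,y0)
save('c5',cv2.resize(im[y0:y0+180,x0:x0+220],None,fx=3,fy=3,interpolation=cv2.INTER_CUBIC))
print(status.current_time(),status.current_contact_force())
```

```text
bar 1271 0.09268263829459847 ((557.0632934570312, 319.28790283203125), (14.157431602478027, 37.93327331542969), 3.39469838142395)
skirt z 0.07237782239103485
deck z 0.049451809024333035
209 103
16.1583 [0.03022353 0.38098809 0.88889415]
```

View pics/c5.png

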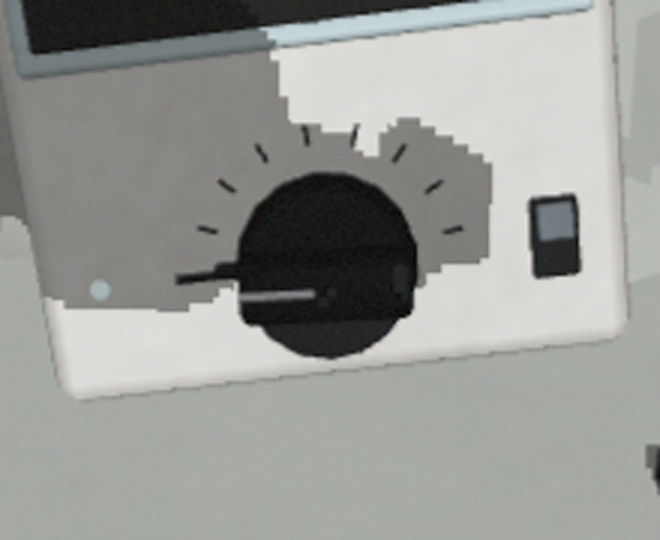

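The white line and nose point at the off tick. The bar reads 93.4° against about 96.4° for off, which is 0.05 rad. The skirt top is 22.9 mm above the deck (23 mm expected when home). The gripper is clear, so I'm handing in.

```bash
python3 -c "
from h import *
order.sign_off(); print(status.current_time())"
```

```text
the job is handed in; nothing more can be done
the job is handed in; nothing more can be done
```

The knob is back on the shaft, pointing at off and released, and I handed the job in at about 16 s of the 69 s allowed. I took the left-most look-alike, pressed it down with the flats matched, turned it about 0.8 rad anticlockwise to off, opened the gripper and backed away.

- **Seating:** The knob stopped firmly at the expected height, and the highest press force I read was about 6 N. In the last camera check its skirt was 22.9 mm above the deck, against 23 mm expected when fully home.
- **Pointer:** It is about 0.05 rad from the off mark, within the 0.175 rad allowed. The knob ended about 3° short of the last angle I commanded, which fits the play in the bore.
- **Snap:** I did not see the snap as a separate force peak. I inferred it from the final height and the hard stop when I pressed again.
- **Sideways force:** About 5 N of sideways force built up during the turn and was gone after release.
- **Other things on the table:** I saw no sign of touching the dish or anything else, but I did not measure their positions again before handing in.

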